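# Load a bar stub into the desktop engraver and lower its cover

### The arm

A 6-joint arm with a two-finger parallel gripper is mounted at the origin on the work surface. World frame = base frame: x ahead of the robot, y to its left, z up, the work surface at z = 0. Lengths are in mm, angles in rad, forces in N, time in s.
With the tool pointing down it reaches from about 275 to 750 mm from the base axis. Payload 10.2 kg.
Tool frame: the origin (TCP) lies at the very end of the fingers, on their centre line; the grasp point (between the pads) lies 19 mm behind it; z points along the fingers, y is the line along which they close (so a half turn about z gives the same grasp; the last joint's range is limited). The gripper opens to 85 mm and grips with 20 to 120 N. Pads are 22 mm wide; open, the fingers measure 114 mm over their backs; the gripper's body (76 mm by 85 mm) begins 54 mm behind the grasp point. The pads swing forward as they close: fully open they stand 13 mm farther back than shut.
Start: joints at [1.086, 0.313, 1.498, -0, 1.331, -0.223], TCP at [135.893, 507.114, 231.294] pointing down, gripper open.
Joint ranges: [-2.94, 2.94], [-0.97, 2.17], [0.19, 2.56], [-1.23, 4.37], [0.02, 3.11], [-2.88, 2.88]. Speed limits (rad/s): [2.39, 2.39, 3.01, 3.14, 3.14, 3.14].

### API

Orientations are given as a unit quaternion [w, x, y, z].
In Python, from rig import monitor, eyes, job gives the robot as it stands. The module is installed in compiled form; this text tells all that it offers.
- The arm moves only by the tool send_rows, never from a script. Its argument "targets" is one flat list of numbers, 7 for each row, row after row: the turn, a rotation vector about the tool's x, y, z in degrees, then the shift along the tool's x, y, z in units of 60 mm (1.0 is 60 mm), then the opening, from -1 (shut) to 1 (fully open), so that 0 is half open. A call has 1 to 5 rows; each row shifts and turns the commanded pose from where the row before left it, along the tool's axes as they then stand; what a row does not reach is not made up. A row lasts 1/8 s, in which the tool goes at most 62.5 mm and 10.7 degrees, less where a joint would pass 70% of its speed; a pose out of reach is approached as far as the arm can. A call is refused whole if a number of a shift passes 1 or a number of a turn 10.7, either way. A call with a gripper value outside its range is refused whole. The fingers move at their own pace and stop on an object; "newtons" is the grip in N (left out, the last holds). Time passes only in rows, so rows that do not move let the fingers close. It gives the time, the measured TCP pose, the force, the opening and the grip force at its end, in the units of the state.
- monitor.sense(): the state, without advancing time (a new reading comes with each control period).
- eyes.capture(name): name is "scene" or "top"; returns a dict with "img" (420x560x3 uint8, red, green, blue), "K" (3x3 intrinsics, pixels), "R" (3x3) and "t" (3): a world point X has camera coordinates R X + t. Camera axes: x right, y down, z forward; pixel columns grow to the right and rows downward; lengths in mm; the calibration is good to about 2 mm. A picture is of the moment at which its call begins. There is no depth.
- job.finish_job(): hands the job in; it is judged then, once.
The state is a dict: "time_s": time; "joints": joint angles; "dq": joint speeds; "tau": joint torques, N m; "eef_pos": TCP position; "ee_rot": TCP orientation; "force": force on the tool from outside, world axes, zero at the start; "wrist_torque": the same for the moment, N m; "grip_width": opening from 0.0 (shut) to 1.0 (fully open); "grip_force": force on a finger pad.
Only numpy, scipy, OpenCV 4.12 (cv2) and the standard library are available. Lean on these libraries where they do the work, as an engineer would, in place of code of your own. Each camera call takes 0.05 s, during which the arm holds its last target. There are 200 camera calls.

### The job

Draw the bottom bar stub, the one at the lip, from the gravity chute, leaving the others in the chute, and lay it in the V-block inside the open engraver, centred endwise, without dropping it. Then take the cover by its handle and lower it gently, all the way down: its hinges hold it only while it stands steep, and it must not be let fall shut. Let go, and leave everything else on the bench where it is.

Things in the scene. Friction and masses are not known exactly. Their poses are not given: they have to be found in the camera images.
- stub0: The steel bar stub to load: a plain cylinder, 28 mm in diameter, 60 mm long, about 0.28 kg; origin at its centre, its axis along its own y (its x and z may point anywhere as it rolls). It is the bottom one of the four in the chute, at the lip, lying level along the chute's y. Both end faces can be gripped from above (60 mm across); its round side touches the next stub.
- stub0_mid (a point): The centre of the same stub (same point and axes as stub0).
- stub1_mid (a point): Centre of the second stub, same kind, touching the first up the slope. It and the others above roll down by one place (28 mm) when the first is drawn.
- stub2_mid (a point): Centre of the third stub, same kind.
- stub3_mid (a point): Centre of the fourth and uppermost stub, same kind.
- chute: Fixed dark sheet-steel chute on a grey stand, 130 mm high; origin under the middle of its foot. Its floor slopes down 20 degrees towards its own -x, to a lip 16 mm high; the bottom stub's centre is at x -65, z +83 mm. Side walls (67 mm apart, 22 mm high) guide the upper stubs only; floor, lip and stand at the bottom stub are 44 mm wide, so its ends stick out 8 mm each side, free down to 75 mm below.
- engraver: Fixed grey desktop laser engraver; origin under the middle of its work chamber; x to its back, y to the left seen from the front. Chamber 200 mm deep (x -100 to +100), 240 mm wide outside, walls 6 mm thick, top at z 95 mm, bed at z 20 mm, open above. Parked gantry and laser module fill it from x +38 mm back, up to z 91 mm. A housing 130 mm high stands behind, x +100 to +220 mm.
- nest (a point): Where the stub's centre must lie: over the middle of the V-block on the bed (engraver x -30, y 0, z 55.8 mm). Axes as the engraver's: the V runs along y, z is up. The dark steel V-block is 40 mm wide (x), 36 mm long (y), its top 30 mm above the bed, with a 90 degree V 14 mm deep; the stub overhangs it by 12 mm at each end.
- hinge (a point): Middle of the cover's hinge line, at the top of the chamber's back edge (engraver x +100, y 0, z 100 mm); the hinge axis is its y.
- handle (a point): Middle of the cover's handle: a round bar 12 mm thick, 110 mm long, parallel to the hinge (its y), 245 mm from the hinge line, held out from the cover's free edge by an arm at each end (y -55 and +55 mm), 39 mm clear of the edge. It can be pinched from above, fingers closing across it, and turns between the pads as the cover swings. Frame turns with the cover: x points to the hinge.
- cover (a joint): Cover's opening angle (rad): 0 closed, level, resting on its stop, the handle 45 mm in front of the chamber at z 101 mm; 1.5 fully up. A clear pane in a dark steel frame, 200 mm from hinge to free edge, 240 mm wide, 10 mm thick, 0.7 kg. Friction hinges hold it while steeper than about 1.1 rad; below that it falls shut if let go. Weight at the handle when low: about 2 N.
- screwdriver: Bystander: screwdriver 170 mm long, lying along its own x.
- hammer: Bystander: hammer 280 mm long, lying along its own x.
- pliers: Bystander: pliers with red grips, 160 x 62 mm, 20 mm high, beside the chute.
- tape: Bystander: tape measure 66 x 43 mm, 60 mm high, on the other side of the chute; origin under its middle.
- caliper: Bystander: caliper 200 mm long, lying flat.
- cup: Bystander: steel cup 80 mm across, 95 mm high.
- battery: Bystander: red and black tool battery 75 x 52 mm, 65 mm high.
Things that resemble listed ones, but are neither listed nor needed, are in the scene too. What is shaped like the stub0 but purple or red is not meant.

How it is judged (in metres and radians):
On the way:
1. the bottom stub lies in the V-block, let go, with the cover still up (x of stub0_mid in the frame of nest between -0.004 and 0.004 m and y of stub0_mid in the frame of nest between -0.01 and 0.01 m and z of stub0_mid in the frame of nest between -0.004 and 0.004 m and angle between the y axis of stub0 and the y axis of nest, either way round below 0.1 rad and contact force between the fingers and stub0 below 0.1 N and value of joint cover above 0.9 rad), for 0.2 s.
At the end, for the whole second after the job is handed in: The bottom stub rests in the V-block (within 4 mm across and in height, 10 mm endwise, 0.1 rad in line), the cover is fully down (under 0.02 rad, 5 mm at the handle) and still, and the other three stubs are in the chute, no more than one place down (x of stub0_mid in the frame of nest between -0.004 and 0.004 m and y of stub0_mid in the frame of nest between -0.01 and 0.01 m and z of stub0_mid in the frame of nest between -0.004 and 0.004 m and angle between the y axis of stub0 and the y axis of nest, either way round below 0.1 rad and value of joint cover below 0.02 rad and velocity of joint cover above -0.05 rad/s and linear speed of stub0 below 0.02 m/s and distance of each of stub1_mid, stub2_mid, stub3_mid from where it was at the start of the episode below 0.045 m); the robot touches nothing.
It fails at once if the cover falls or is slammed onto its stop (over 1 rad/s, about 25 cm/s at the handle, in its last 0.04 rad) (value of joint cover below 0.04 rad and velocity of joint cover below -1 rad/s).
It fails at once if the stub is dropped (it moves faster than 0.45 m/s, a fall of 10 mm, out of the fingers) (contact force between the fingers and stub0 below 0.1 N and linear speed of stub0 above 0.45 m/s).
It fails at once if another stub leaves its place in the chute (more than the one place it rolls down) (distance of any of stub1_mid, stub2_mid, stub3_mid from where it was at the start of the episode above 0.045 m).
It fails at once if a bystander is moved more than 20 mm (distance of any of screwdriver, hammer, pliers, tape, caliper, cup, battery from where it was at the start of the episode above 0.02 m).
It also fails if it takes over 72 s, if anything falls off the work surface, if the arm or the gripper's body presses on something with over 40 N, if the wrist force passes 120 N, or if a joint passes its speed limit or range.

## Working session

There is one attempt and no reset: what is moved stays moved. The work goes in short steps, Python scripts to look and compute and a tool call to move; the robot and the scene stay as the last step left them, time stands still between calls to the robot, and variables do not carry over. Pictures are saved under pics/ and viewed, at most 10 in all, crops included, and the job is handed in when it is done.

Besides the shell and the picture viewer there is one more tool, called after "Emit:" by a JSON object that holds its "api" and its "payload". send_rows: Moves the arm, as the interface text tells. Its arguments: {"type":"object","properties":{"targets":{"type":"array","items":{"type":"number"}},"newtons":{"type":"number"}},"required":["targets"]}

```bash
mkdir -p pics; python3 - <<'E'
from rig import monitor, eyes, job
import cv2,numpy as np
s=monitor.sense();print(s)
for n in("scene","top"):
    d=eyes.capture(n);cv2.imwrite(f"pics/{n}0.png",cv2.resize(d["img"][:,:,::-1],(784,588),interpolation=cv2.INTER_CUBIC))
    np.savez(f"{n}0.npz",**d)
    print(n,d["K"].tolist(),d["R"].round(4).tolist(),d["t"].round(1).tolist(),(-d["R"].T@d["t"]).round())
E
```

```text
{'time_s': 0.0, 'joints': array([ 1.08559656e+00,  3.13432438e-01,  1.49842402e+00,  4.43347004e-06,
        1.33098054e+00, -2.23434105e-01]), 'dq': array([ 0.000178  , -0.000511  ,  0.00092133, -0.00191628, -0.00118709,
       -0.00075394]), 'tau': array([ 1.77374888e-03, -4.12261069e+01, -2.59750199e+01, -8.67402218e-05,
        4.07206608e-03,  1.83318218e-05]), 'eef_pos': array([135.77250844, 506.88368339, 230.74897361]), 'ee_rot': array([-2.17882503e-04,  1.30509974e-01,  9.91446801e-01, -5.82780191e-04]), 'force': array([-0.07992948,  0.67656433,  0.14009413]), 'wrist_torque': array([ 0.03311687, -0.00250026,  0.00913546]), 'grip_force': 0.0, 'grip_width': 0.9967731135001744}
scene [[384.11816130287684, 0.0, 277.63427658397546], [0.0, 384.11816130287684, 213.23397370956917], [0.0, 0.0, 1.0]] [[-0.395, 0.9185, 0.0162], [0.7285, 0.3239, -0.6036], [-0.5596, -0.2266, -0.7972]] [202.7, -305.2, 1611.2] [1204.  278. 1097.]
top [[430.10393386247137, 0.0, 276.38205785250113], [0.0, 430.10393386247137, 201.38848960147027], [0.0, 0.0, 1.0]] [[-0.0034, -0.9997, -0.0261], [-0.9952, 0.006, -0.0977], [0.0978, 0.0256, -0.9949]] [11.7, 510.5, 1164.6] [ 394.  -21. 1209.]
```

View pics/scene0.png

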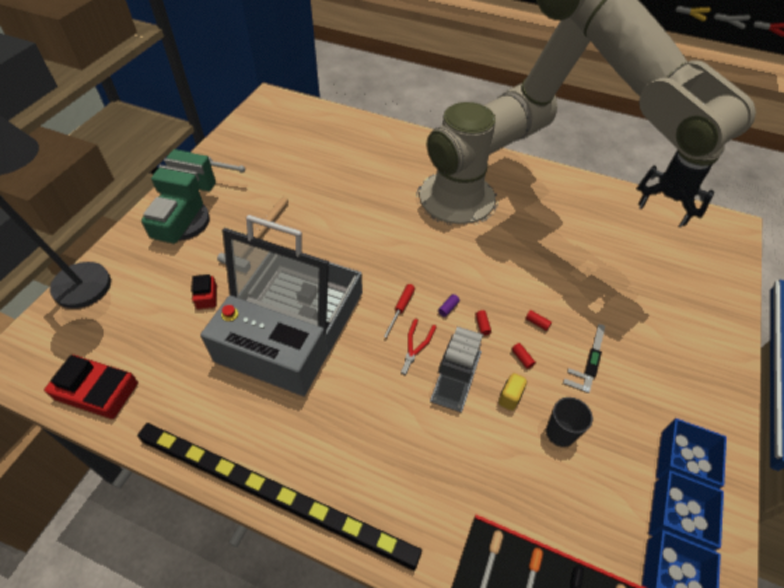

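View pics/top0.png

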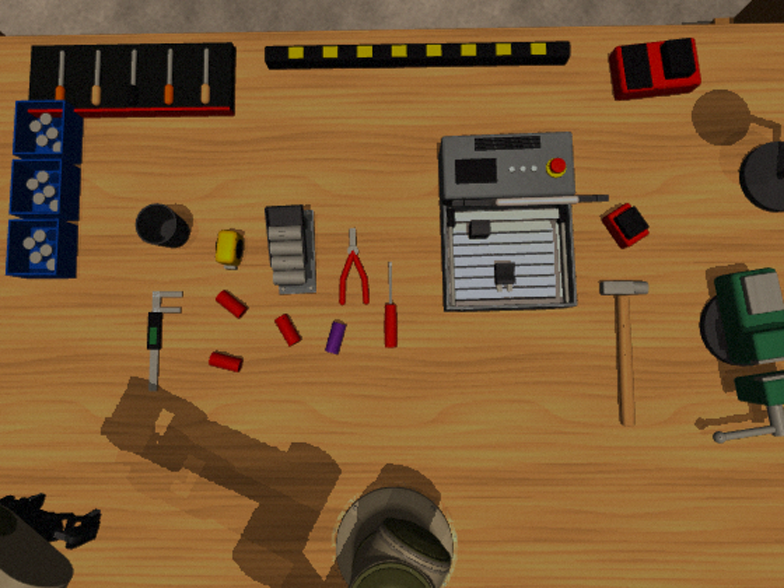

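The scene view shows the engraver (cover up) at about (285,290) and the chute at (460,365). In the top view the chute is at (290,250), with the pliers and tape beside it, and the engraver at (510,225). I'll zoom in on both.

```bash
python3 - <<'E'
import cv2,numpy as np
T=np.load("top0.npz")["img"][:,:,::-1];S=np.load("scene0.npz")["img"][:,:,::-1]
# crops: x0,y0,w,h -> 400x300
out=[]
for im,(x,y,w,h) in((T,(172,135,100,75)),(S,(290,220,80,60+15)),(T,(305,85,140,105+35)),(S,(135,145,140,140))):
    out.append(cv2.resize(im[y:y+h,x:x+w],(400,300*1),interpolation=cv2.INTER_CUBIC))
cv2.imwrite("pics/c1.png",np.vstack([np.hstack(out[:2]),np.hstack(out[2:])]))
E
```

```text
(no output)
```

View pics/c1.png

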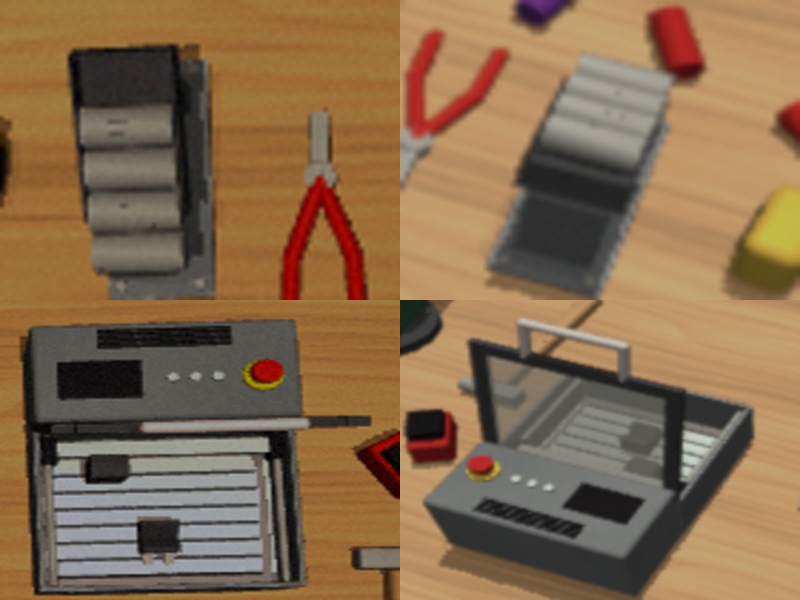

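The crop shows stub0's top-view centre at crop (138,253), the V-block at (158,537), the handle bar at (142..310,425), and the engraver's corners. Next I cast rays.

```bash
cat > h.py <<'E'
import numpy as np
T=dict(np.load("top0.npz"));S=dict(np.load("scene0.npz"))
def ray(d,p):
    v=d["R"].T@np.linalg.solve(d["K"],[*p,1]);return -d["R"].T@d["t"],v/np.linalg.norm(v)
def onz(d,p,z):
    o,v=ray(d,p);return o+v*(z-o[2])/v[2]
def tri(p,q,d=T,e=S):
    a,u=ray(d,p);b,w=ray(e,q);s=np.linalg.lstsq(np.c_[u,-w],b-a,rcond=None)[0]
    x,y=a+s[0]*u,b+s[1]*w;return (x+y)/2,np.linalg.norm(x-y)
def rigid(L,W): # planar fit: local->world
    L,W=np.array(L,float),np.array(W,float)[:,:2];l,w=L-L.mean(0),W-W.mean(0)
    th=np.arctan2((l[:,0]*w[:,1]-l[:,1]*w[:,0]).sum(),(l*w).sum());c,s=np.cos(th),np.sin(th);R=np.array([[c,-s],[s,c]])
    t=W.mean(0)-R@L.mean(0);return th,t,(W-(L@R.T+t)),R
E
python3 - <<'E'
from h import *
np.set_printoptions(precision=1,suppress=True)
a=lambda x,y:(172+x/4-.4,135+y/4-.4)
e=lambda x,y:(305+x/2.857-.3,85+(y-300)/2.143-.3)
st=[onz(T,a(*p),83+9.58*i)[:2] for i,p in enumerate([(138.5,253),(134,211),(131.5,168),(127,127)])]
print("stubs",np.array(st))
for i,(l,r) in enumerate([((94,255),(183,252)),((88,213),(180,210)),((84,168),(177,166)),((80,128),(172,126))]):
    p,q=onz(T,a(*l),83+9.58*i),onz(T,a(*r),83+9.58*i);d=p-q;print("len",np.linalg.norm(d),"yaw",np.degrees(np.arctan2(-d[0],d[1])),(p+q)[:2]/2)
th,t,r,R=rigid([[-65+26.31*i,0] for i in range(4)],st);print("chute",np.degrees(th),t,r)
L=[(220,120),(220,-120),(-100,120),(-100,-120)]
W=[onz(T,e(27,325),130),onz(T,e(297,320),130),onz(T,e(38,592),95),onz(T,e(305,586),95)]
th,t,r,R=rigid(L,W);print("eng",np.degrees(th),t,r,"nest",t+R@[-30,0])
print("vblock top",onz(T,e(158.5,536.5),50))
P=[tri(e(310,422),(177,155.7)),tri(e(142,428),(215.2,167.4))];print(P)
m=(P[0][0]+P[1][0])/2;l=R.T@(m[:2]-t);print("handle",m,"local",l,"angle",np.arctan2(m[2]-100,100-l[0]),np.hypot(m[2]-100,100-l[0]))
E
```

```text
stubs [[515.4 193.3]
 [542.1 194.8]
 [569.2 195. ]
 [594.6 196.4]]
len 59.10775702374778 yaw 1.579069909109539 [515.  193.3]
len 60.73297298003086 yaw 1.4834315416593773 [541.8 194.8]
len 61.02353183591915 yaw 0.8086887766356388 [569.8 195.7]
len 59.99108236979626 yaw 0.7893918087763399 [594.6 197.1]
chute 2.017128555166721 [580.8 195.8] [[-0.5 -0.2]
 [-0.   0.4]
 [ 0.7 -0.4]
 [-0.2  0.1]]
eng 1.233871020042793 [ 554.2 -217.6] [[ 0.   1.1]
 [-2.  -0.7]
 [ 0.6 -0.2]
 [ 1.4 -0.2]] nest [ 524.2 -218.2]
vblock top [ 523.9 -217.6   50. ]
[(array([ 600. , -276.8,  336.7]), np.float64(5.734559929564567)), (array([ 595.8, -157.7,  336.2]), np.float64(4.194986594407772))]
handle [ 597.9 -217.2  336.5] local [43.7 -0.6] angle 1.3370547721529513 243.07948675010837
```

Emit:
{"api": "send_rows", "payload": {"targets": [0, 0, -8.3, 0, 0, 0, 1, 0, 0, -8.3, 0, 0, 0, 1, 0, 0, 0, -0.6, -0.54, 0, 1, 0, 0, 0, -0.6, -0.54, 0, 1, 0, 0, 0, -0.6, -0.54, 0, 1], "newtons": 40}}

```text
time_s: 0.72
eef_pos: [247.4, 411.8, 231.0]
ee_rot: [-0.0, -0.014, 1.0, -0.0]
force: [0.2, 0.6, -0.1]
grip_width: 1.0
grip_force: 0.0
```

Emit:
{"api": "send_rows", "payload": {"targets": [0, 0, 0, -0.6, -0.54, 0, 1, 0, 0, 0, -0.6, -0.54, 0, 1, 0, 0, 0, -0.6, -0.54, 0, 1, 0, 0, 0, -0.6, -0.54, 0, 1, 0, 0, 0, -0.6, -0.54, 0, 1]}}

```text
time_s: 1.35
eef_pos: [432.0, 254.8, 231.1]
ee_rot: [-0.0, -0.014, 1.0, -0.0]
force: [0.4, 0.9, 0.2]
grip_width: 0.997
grip_force: 0.0
```

Emit:
{"api": "send_rows", "payload": {"targets": [0, 0, 0, -0.45, -0.35, 0.3, 1, 0, 0, 0, -0.45, -0.35, 0.4, 1, 0, 0, 0, -0.43, -0.36, 0.4, 1, 0, 0, 0, 0, 0, 0.4, 1, 0, 0, 0, 0, 0, 0, 1]}}

```text
time_s: 1.98
eef_pos: [511.7, 194.4, 139.6]
ee_rot: [-0.002, -0.014, 1.0, -0.0]
force: [-0.5, 0.1, -0.2]
grip_width: 1.002
grip_force: 0.0
```

```bash
python3 - <<'E'
from rig import monitor, eyes
import cv2,numpy as np
s=monitor.sense();print(s["eef_pos"],s["ee_rot"])
T=eyes.capture("top")["img"][:,:,::-1];S=eyes.capture("scene")["img"][:,:,::-1]
o=[cv2.resize(im[y:y+100,x:x+100],(400,400),interpolation=cv2.INTER_CUBIC) for im,x,y in((T,160,120),(S,285,185))]
cv2.imwrite("pics/c2.png",np.hstack(o))
E
```

```text
[511.65948668 194.36526606 139.63230082] [-2.08541300e-03 -1.37194383e-02  9.99903677e-01 -2.56352558e-04]
```

View pics/c2.png

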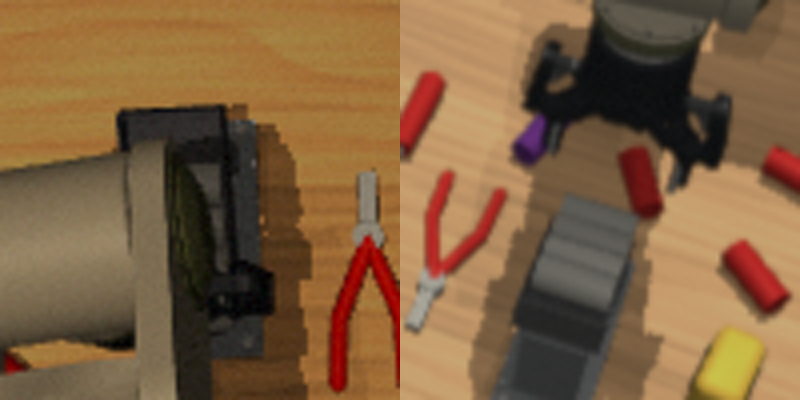

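The gripper straddles the lip: the finger tips are at about (550,140) and (680,180) in the scene crop, either side of the chute. Next I descend and close.

Emit:
{"api": "send_rows", "payload": {"targets": [0, 0, 0, -0.03, -0.01, 0.4, 1, 0, 0, 0, 0, 0, 0.4, 1, 0, 0, 0, 0, 0, 0.3, 1, 0, 0, 0, 0, 0, 0.12, 1, 0, 0, 0, 0, 0, 0, 1]}}

```text
time_s: 2.7
eef_pos: [514.6, 194.4, 68.8]
ee_rot: [0.0, -0.014, 1.0, 0.0]
force: [-0.1, 0.0, -0.4]
grip_width: 1.003
grip_force: 0.0
```

Emit:
{"api": "send_rows", "payload": {"targets": [0, 0, 0, 0, 0, 0, 0.3, 0, 0, 0, 0, 0, 0, 0.2, 0, 0, 0, 0, 0, 0, 0.1, 0, 0, 0, 0, 0, 0, 0, 0, 0, 0, 0, 0, 0, 0], "newtons": 40}}

```text
time_s: 3.32
eef_pos: [514.9, 194.3, 69.3]
ee_rot: [0.001, -0.014, 1.0, 0.0]
force: [-1.7, -0.2, 5.1]
grip_width: 0.696
grip_force: 42.9
```

Emit:
{"api": "send_rows", "payload": {"targets": [0, 0, 0, 0, 0, -0.1, 0, 0, 0, 0, 0, 0, -0.2, 0, 0, 0, 0, 0, 0, -0.3, 0, 0, 0, 0, 0, 0, -0.3, 0, 0, 0, 0, 0, 0, -0.4, 0], "newtons": 60}}

```text
time_s: 3.95
eef_pos: [514.3, 194.1, 147.0]
ee_rot: [-0.0, -0.014, 1.0, -0.0]
force: [0.1, 0.6, -2.6]
grip_width: 0.687
grip_force: 66.4
```

Emit:
{"api": "send_rows", "payload": {"targets": [0, 0, 0, 0, 0, -0.4, 0, 0, 0, 0, 0, 0, -0.4, 0, 0, 0, 0, 0, 0, -0.4, 0, 0, 0, 0, 0, 0, -0.2, 0, 0, 0, 0, 0, 0, 0, 0]}}

```text
time_s: 4.58
eef_pos: [514.5, 194.2, 230.6]
ee_rot: [0.001, -0.014, 1.0, 0.0]
force: [0.5, -0.3, -3.0]
grip_width: 0.689
grip_force: 66.6
```

```bash
python3 - <<'E'
from rig import monitor, eyes
import cv2,numpy as np
s=monitor.sense();print(s["eef_pos"],s["ee_rot"],s["grip_width"],s["grip_force"],s["force"])
S=eyes.capture("scene");np.savez("scene1.npz",**S);S=S["img"][:,:,::-1]
cv2.imwrite("pics/c3.png",cv2.resize(S[120:270,270:420],(600,600),interpolation=cv2.INTER_CUBIC))
E
```

```text
[514.52626041 194.17098626 230.59357793] [ 6.09984665e-04 -1.39769657e-02  9.99902130e-01  5.30773868e-05] 0.6888966118342155 66.60529017448425 [ 0.49386474 -0.28782823 -2.99230547]
```

View pics/c3.png

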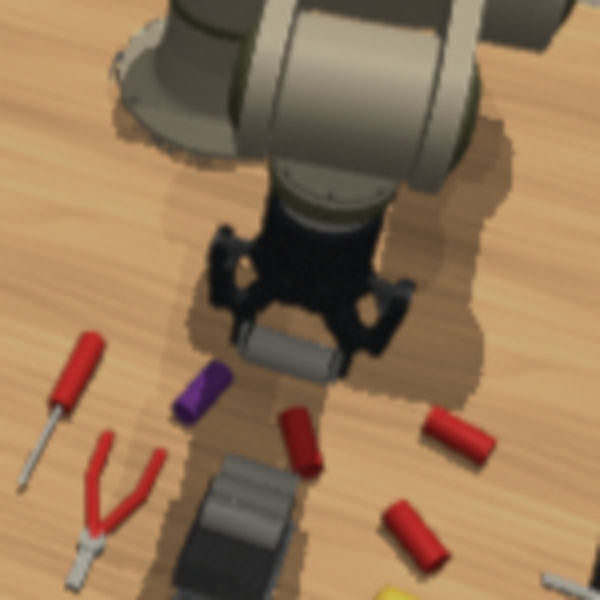

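The stub is held level in the fingers at crop (290,355), and the remaining three sit in the chute at (250,500). Now the transit to the engraver.

Emit:
{"api": "send_rows", "payload": {"targets": [0, 0, 0, 0.03, -0.4, 0, 0, 0, 0, 0, 0.03, -0.8, 0, 0, 0, 0, 0, 0.03, -0.8, 0, 0, 0, 0, 0, 0.03, -0.8, 0, 0, 0, 0, 0, 0.03, -0.8, 0, 0]}}

```text
time_s: 5.25
eef_pos: [510.8, -23.4, 229.1]
ee_rot: [-0.001, -0.014, 1.0, 0.0]
force: [1.5, -0.1, -3.4]
grip_width: 0.688
grip_force: 66.6
```

Emit:
{"api": "send_rows", "payload": {"targets": [0, 0, 0, 0.03, -0.8, 0, 0, 0, 0, 0, 0.03, -0.8, 0, 0, 0, 0, 0, 0.03, -0.8, 0, 0, 0, 0, 0, 0.05, -0.6, 0, 0, 0, 0, 0, 0, -0.27, 0, 0]}}

```text
time_s: 5.88
eef_pos: [507.9, -219.8, 228.9]
ee_rot: [-0.001, -0.013, 1.0, 0.001]
force: [1.3, 0.4, -2.1]
grip_width: 0.689
grip_force: 66.6
```

```bash
python3 - <<'E'
from rig import monitor, eyes
import cv2,numpy as np
from h import *
s=monitor.sense();print(s["eef_pos"],s["ee_rot"],s["grip_width"],s["grip_force"],s["force"])
o,v=ray(S,(342.1,208.4));print("held stub at x515.4:",o+v*(515.4-o[0])/v[0])
for n in ("top","scene"):
    d=eyes.capture(n);np.savez(n+"2.npz",**d)
    im=d["img"][:,:,::-1];x,y=((305,80) if n=="top" else (125,100))
    cv2.imwrite(f"pics/p_{n}.png",cv2.resize(im[y:y+150,x:x+150],(400,400),interpolation=cv2.INTER_CUBIC))
cv2.imwrite("pics/c4.png",np.hstack([cv2.imread("pics/p_top.png"),cv2.imread("pics/p_scene.png")]))
E
```

```text
[ 507.92201826 -219.79580114  228.86031131] [-8.56849058e-04 -1.30415804e-02  9.99914408e-01  5.99335311e-04] 0.6886070529874558 66.61297559738159 [ 1.26652705  0.43295095 -2.13293919]
held stub at x515.4: [515.4        194.81324137 243.61259654]
```

View pics/c4.png

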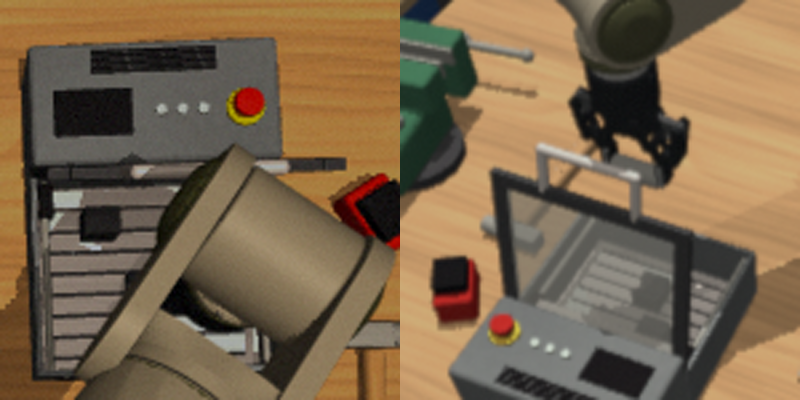

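The stub is held in front of the handle (640,175) and the wrist fork passes close to the cover. I'll back off slightly, descend, then move forward.

Emit:
{"api": "send_rows", "payload": {"targets": [0, 0, 0, 0.13, 0.02, 0.3, 0, 0, 0, 0, 0, 0, 0.5, 0, 0, 0, 0, 0, 0, 0.5, 0, 0, 0, 0, 0, 0, 0.5, 0, 0, 0, 0, 0, 0, 0.4, 0]}}

```text
time_s: 6.6
eef_pos: [500.6, -215.5, 96.8]
ee_rot: [-0.0, -0.015, 1.0, 0.001]
force: [0.5, -1.2, -3.3]
grip_width: 0.692
grip_force: 66.7
```

Emit:
{"api": "send_rows", "payload": {"targets": [0, 0, 0, 0, 0, 0.3, 0, 0, 0, 0, 0, 0, 0.2, 0, 0, 0, 0, -0.1, 0, 0, 0, 0, 0, 0, -0.15, 0, 0, 0, 0, 0, 0, -0.1, 0, 0, 0]}}

```text
time_s: 7.22
eef_pos: [522.7, -216.9, 68.8]
ee_rot: [0.001, -0.014, 1.0, -0.0]
force: [-0.9, -0.9, -2.3]
grip_width: 0.691
grip_force: 66.6
```

```bash
python3 - <<'E'
from rig import monitor, eyes
import cv2,numpy as np
s=monitor.sense();print(s["eef_pos"],s["ee_rot"],s["grip_width"],s["grip_force"],s["force"])
o=[]
for n in ("top","scene"):
    d=eyes.capture(n);np.savez(n+"3.npz",**d)
    im=d["img"][:,:,::-1];x,y,w=((325,100,100) if n=="top" else (145,130,130))
    o.append(cv2.resize(im[y:y+w,x:x+w],(400,400),interpolation=cv2.INTER_CUBIC))
cv2.imwrite("pics/c5.png",np.hstack(o))
E
```

```text
[ 522.7354711  -216.87676384   68.79996852] [ 6.44031173e-04 -1.41076581e-02  9.99900183e-01 -4.28580252e-04] 0.6907250248813118 66.59613132476807 [-0.89472081 -0.94421426 -2.2722123 ]
```

View pics/c5.png

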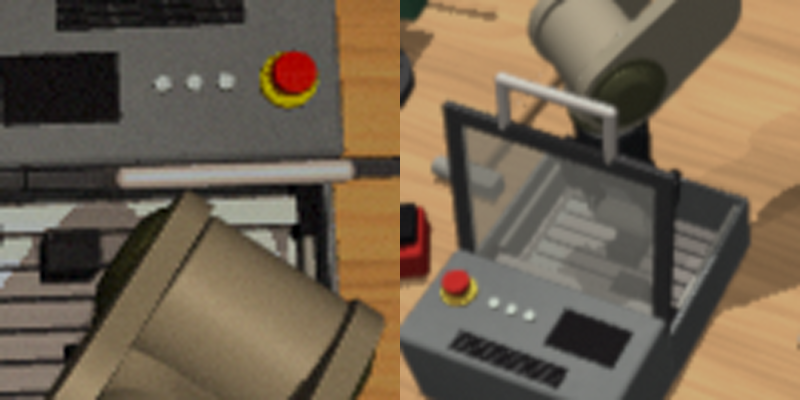

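The wrist clears the handle bar (top crop row 178), and the force reads as the stub's weight only. I'll lower into the V slowly.

Emit:
{"api": "send_rows", "payload": {"targets": [0, 0, 0, 0, -0.02, 0.15, 0, 0, 0, 0, 0, 0, 0.12, 0, 0, 0, 0, 0, 0, 0.06, 0, 0, 0, 0, 0, 0, 0.03, 0, 0, 0, 0, 0, 0, 0, 0]}}

```text
time_s: 7.95
eef_pos: [521.7, -218.0, 46.5]
ee_rot: [-0.0, -0.014, 1.0, 0.0]
force: [0.3, 0.3, -3.0]
grip_width: 0.693
grip_force: 66.6
```

Emit:
{"api": "send_rows", "payload": {"targets": [0, 0, 0, -0.02, 0, 0.02, 0, 0, 0, 0, 0, 0, 0.02, 0, 0, 0, 0, 0, 0, 0, 0], "newtons": 20}}

```text
time_s: 8.32
eef_pos: [522.9, -217.9, 44.0]
ee_rot: [-0.0, -0.014, 1.0, 0.0]
force: [0.4, -0.4, -2.8]
grip_width: 0.682
grip_force: 66.6
```

Emit:
{"api": "send_rows", "payload": {"targets": [0, 0, 0, 0, 0, 0.015, 0, 0, 0, 0, 0, 0, 0.015, 0, 0, 0, 0, 0, 0, 0, 0]}}

```text
time_s: 8.7
eef_pos: [523.5, -218.2, 42.8]
ee_rot: [0.001, -0.014, 1.0, -0.0]
force: [2.4, 0.7, 1.7]
grip_width: 0.688
grip_force: 67.2
```

Emit:
{"api": "send_rows", "payload": {"targets": [0, 0, 0, -0.01, 0, 0.008, 0, 0, 0, 0, 0, 0, 0, 0]}}

```text
time_s: 8.95
eef_pos: [524.0, -218.2, 42.3]
ee_rot: [0.001, -0.014, 1.0, -0.0]
force: [2.3, 1.5, 3.8]
grip_width: 0.689
grip_force: 67.3
```

Emit:
{"api": "send_rows", "payload": {"targets": [0, 0, 0, -0.01, 0, 0.008, 0, 0, 0, 0, 0, 0, 0, 0]}}

```text
time_s: 9.2
eef_pos: [524.1, -218.2, 42.2]
ee_rot: [-0.0, -0.014, 1.0, -0.0]
force: [-1.7, 1.2, 10.6]
grip_width: 0.691
grip_force: 68.4
```

It is seated, with both V faces pushing. Now I open gently.

Emit:
{"api": "send_rows", "payload": {"targets": [0, 0, 0, 0, 0, 0, 0.45, 0, 0, 0, 0, 0, 0, 0.6, 0, 0, 0, 0, 0, 0, 0.9, 0, 0, 0, 0, 0, 0, 1, 0, 0, 0, 0, 0, 0, 1]}}

```text
time_s: 9.82
eef_pos: [524.1, -217.9, 41.3]
ee_rot: [-0.0, -0.014, 1.0, 0.0]
force: [-0.8, 0.2, -0.3]
grip_width: 0.999
grip_force: 0.0
```

Emit:
{"api": "send_rows", "payload": {"targets": [0, 0, 0, 0, 0, -0.1, 1, 0, 0, 0, 0, 0, -0.3, 1, 0, 0, 0, 0, 0, -0.4, 1, 0, 0, 0, 0.25, 0, -0.4, 1, 0, 0, 0, 0.25, 0, -0.4, 1]}}

```text
time_s: 10.45
eef_pos: [493.9, -218.8, 139.4]
ee_rot: [0.001, -0.014, 1.0, -0.0]
force: [-0.4, -0.7, 0.9]
grip_width: 0.999
grip_force: 0.0
```

Emit:
{"api": "send_rows", "payload": {"targets": [0, 0, 0, 0.3, 0, -0.6, 1, 0, 0, 0, 0.3, 0, -0.6, 1, 0, 0, 0, 0.3, 0, -0.6, 1, 0, 0, 0, 0.5, 0, -0.6, 1, 0, 0, 0, 0.5, 0, -0.6, 1]}}

```text
time_s: 11.08
eef_pos: [379.0, -221.5, 319.8]
ee_rot: [0.001, -0.014, 1.0, -0.001]
force: [0.1, -0.5, 0.5]
grip_width: 0.999
grip_force: 0.0
```

```bash
python3 - <<'E'
from rig import monitor, eyes
import cv2,numpy as np
s=monitor.sense();print(s["eef_pos"],s["ee_rot"],s["joints"],s["force"])
o=[]
for n in ("top","scene"):
    d=eyes.capture(n);np.savez(n+"4.npz",**d)
    im=d["img"][:,:,::-1];x,y,w=((325,100,100) if n=="top" else (165,135,100))
    o.append(cv2.resize(im[y:y+w,x:x+w],(400,400),interpolation=cv2.INTER_CUBIC))
cv2.imwrite("pics/c6.png",np.hstack(o))
E
```

```text
[ 378.9887725  -221.54739832  319.77590105] [ 5.87928046e-04 -1.41099006e-02  9.99900057e-01 -6.64523392e-04] [-7.97087685e-01  6.53075030e-02  1.56909835e+00 -6.27275546e-05
  1.50541337e+00 -2.39610072e+00] [ 0.14435068 -0.45481641  0.50437733]
```

View pics/c6.png

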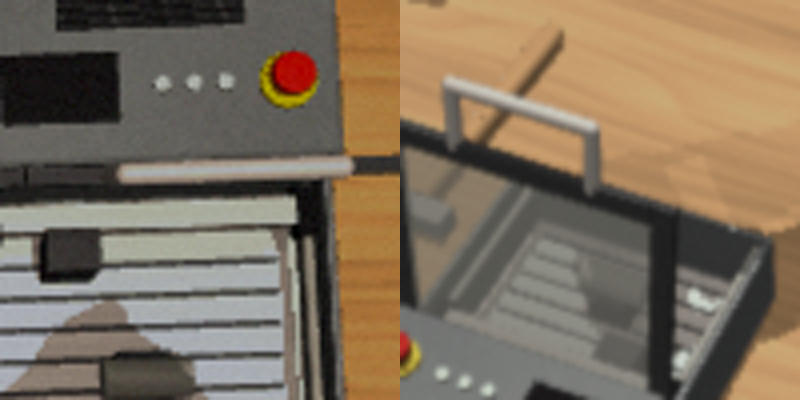

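The stub sits in the V at top crop (148,378), and the cover is unchanged with the handle at scene crop (447..597, 85..130). Now I turn 90° and rise for the handle.

Emit:
{"api": "send_rows", "payload": {"targets": [0, 0, 10, 0, 0, -0.25, 0.2, 0, 0, 10, 0, 0, -0.25, 0.2, 0, 0, 10, 0, 0, -0.25, 0.2, 0, 0, 10, 0, 0, -0.25, 0.2, 0, 0, 10, 0, 0, -0.2, 0.2]}}

```text
time_s: 11.8
eef_pos: [380.1, -221.6, 390.4]
ee_rot: [0.0, 0.412, 0.911, -0.0]
force: [1.2, 0.4, 0.1]
grip_width: 0.598
grip_force: 0.0
```

Emit:
{"api": "send_rows", "payload": {"targets": [0, 0, 10, 0, 0, 0, 0.2, 0, 0, 10, 0, 0, 0, 0.2, 0, 0, 10, 0, 0, 0, 0.2, 0, 0, 10, 0, 0, 0, 0.2, 0, 0, 0.5, 0, 0, 0, 0.2]}}

```text
time_s: 12.42
eef_pos: [380.1, -221.7, 389.7]
ee_rot: [0.0, 0.7, 0.714, 0.0]
force: [0.2, -0.3, -0.0]
grip_width: 0.601
grip_force: 0.0
```

Emit:
{"api": "send_rows", "payload": {"targets": [0, 0, 0, 0, 0.7, 0, 0.2, 0, 0, 0, 0, 0.7, 0, 0.2, 0, 0, 0, 0, 0.7, 0, 0.2, 0, 0, 0, 0, 0.7, 0, 0.2, 0, 0, 0, 0, 0.6, 0, 0.2]}}

```text
time_s: 13.05
eef_pos: [585.5, -217.6, 389.2]
ee_rot: [-0.0, 0.699, 0.715, 0.0]
force: [0.4, 0.2, -0.2]
grip_width: 0.606
grip_force: 0.0
```

```bash
python3 - <<'E'
from rig import monitor, eyes
from h import *
s=monitor.sense();print(s["eef_pos"],s["ee_rot"],s["joints"],s["force"],s["grip_width"])
T4=dict(np.load("top4.npz"));S4=dict(np.load("scene4.npz"))
def big(d,lo,hi,y0,y1,x0,x1):
    import cv2
    im=d["img"][y0:y1,x0:x1];h=cv2.cvtColor(im,cv2.COLOR_RGB2HSV);m=cv2.inRange(h,lo,hi)
    n,l,st,c=cv2.connectedComponentsWithStats(m);i=1+st[1:,4].argmax();return st[i]+[x0,y0,0,0,0],c[i]+[x0,y0]
# handle bar middle: top (bright low-sat), scene by ends
a=big(T4,(0,0,120),(179,70,255),135,149,350,416);print(a)
p=tri(a[1],((176.4+213.9)/2,(155.9+167)/2));print("handle mid",p)
for z in(334,337,340):print(z,onz(T4,a[1],z))
print("stub in nest",onz(T4,(361.6,194.1),60))
E
```

```text
[ 585.45575756 -217.59393137  389.22995061] [-6.32558528e-05  6.98735205e-01  7.15380395e-01  4.94093922e-06] [-5.43157429e-01  5.23170793e-01  7.91335535e-01  3.98223077e-05
  1.82720723e+00 -5.66687729e-01] [ 0.42186663  0.22512281 -0.17571032] 0.605524744006776
(array([354, 139,  59,   7, 282]), array([383.46453901, 141.9751773 ]))
handle mid (array([ 600.01306402, -217.06501778,  338.33390623]), np.float64(3.3827758080075165))
334 [ 601.77044489 -219.65764233  334.        ]
337 [ 601.05855273 -218.97716885  337.        ]
340 [ 600.34666057 -218.29669536  340.        ]
stub in nest [ 525.33703326 -219.75937186   60.        ]
```

Emit:
{"api": "send_rows", "payload": {"targets": [0, 0, 0, 0, 0.24, 0, 0.2, 0, 0, 0, 0, 0, 0.4, 0.2, 0, 0, 0, 0, 0, 0.4, 0.2, 0, 0, 0, 0, 0, 0.3, 0.2, 0, 0, 0, 0, 0, 0.06, 0.2]}}

```text
time_s: 13.68
eef_pos: [598.3, -217.5, 318.8]
ee_rot: [-0.001, 0.699, 0.715, -0.0]
force: [-0.1, -0.6, 1.3]
grip_width: 0.597
grip_force: 0.0
```

Emit:
{"api": "send_rows", "payload": {"targets": [0, 0, 0, 0, 0, 0, -0.3, 0, 0, 0, 0, 0, 0, -0.6, 0, 0, 0, 0, 0, 0, -1, 0, 0, 0, 0, 0, 0, -1, 0, 0, 0, 0, 0, 0, -1], "newtons": 30}}

```text
time_s: 14.3
eef_pos: [598.6, -217.8, 320.6]
ee_rot: [0.001, 0.7, 0.714, 0.0]
force: [-0.3, -1.0, 5.2]
grip_width: 0.126
grip_force: 29.5
```

```bash
python3 -c "
import numpy as np
t=np.r_[1.342,np.arange(1.30,0.1,-.06),.07,.045,.025,.01,0]
y=-245*np.cos(t)/60;z=-245*np.sin(t)/60
for i in range(1,len(t)):print(t[i].round(3),(y[i]-y[i-1]).round(3),(z[i]-z[i-1]).round(3),'tcp',(654.2-245*np.cos(t[i])).round(1),(82+245*np.sin(t[i])).round(1))"
```

```text
1.3 -0.166 0.042 tcp 588.7 318.1
1.24 -0.234 0.073 tcp 574.6 313.7
1.18 -0.229 0.086 tcp 560.9 308.5
1.12 -0.224 0.1 tcp 547.5 302.5
1.06 -0.217 0.113 tcp 534.4 295.7
1.0 -0.21 0.126 tcp 521.8 288.2
0.94 -0.202 0.138 tcp 509.7 279.9
0.88 -0.193 0.15 tcp 498.1 270.8
0.82 -0.184 0.162 tcp 487.1 261.1
0.76 -0.174 0.172 tcp 476.6 250.8
0.7 -0.163 0.183 tcp 466.8 239.8
0.64 -0.152 0.192 tcp 457.7 228.3
0.58 -0.14 0.201 tcp 449.3 216.3
0.52 -0.128 0.209 tcp 441.6 203.7
0.46 -0.115 0.216 tcp 434.7 190.8
0.4 -0.102 0.223 tcp 428.5 177.4
0.34 -0.089 0.228 tcp 423.2 163.7
0.28 -0.075 0.233 tcp 418.7 149.7
0.22 -0.061 0.237 tcp 415.1 135.5
0.16 -0.046 0.241 tcp 412.3 121.0
0.07 -0.042 0.365 tcp 409.8 99.1
0.045 -0.006 0.102 tcp 409.4 93.0
0.025 -0.003 0.082 tcp 409.3 88.1
0.01 -0.001 0.061 tcp 409.2 84.4
0.0 -0.0 0.041 tcp 409.2 82.0
```

Emit:
{"api": "send_rows", "payload": {"targets": [0, 0, 0, 0, -0.166, 0.042, -1, 0, 0, 0, 0, -0.234, 0.073, -1, 0, 0, 0, 0, -0.229, 0.086, -1, 0, 0, 0, 0, -0.224, 0.1, -1]}}

```text
time_s: 14.8
eef_pos: [547.1, -219.1, 301.5]
ee_rot: [0.001, 0.7, 0.714, 0.0]
force: [1.3, -2.3, -0.4]
grip_width: 0.126
grip_force: 30.1
```

Emit:
{"api": "send_rows", "payload": {"targets": [0, 0, 0, 0, -0.217, 0.113, -1, 0, 0, 0, 0, -0.21, 0.126, -1, 0, 0, 0, 0, -0.202, 0.138, -1, 0, 0, 0, 0, -0.193, 0.15, -1, 0, 0, 0, 0, -0.184, 0.162, -1]}}

```text
time_s: 15.42
eef_pos: [486.8, -220.5, 260.0]
ee_rot: [0.001, 0.7, 0.714, -0.0]
force: [3.7, -4.4, -3.5]
grip_width: 0.125
grip_force: 29.7
```

Emit:
{"api": "send_rows", "payload": {"targets": [0, 0, 0, 0, -0.174, 0.172, -1, 0, 0, 0, 0, -0.163, 0.183, -1, 0, 0, 0, 0, -0.152, 0.192, -1, 0, 0, 0, 0, -0.14, 0.201, -1, 0, 0, 0, 0, -0.128, 0.209, -1]}}

```text
time_s: 16.05
eef_pos: [441.5, -221.5, 202.5]
ee_rot: [0.001, 0.7, 0.714, -0.0]
force: [4.5, -4.8, -3.1]
grip_width: 0.129
grip_force: 29.4
```

Emit:
{"api": "send_rows", "payload": {"targets": [0, 0, 0, 0, -0.115, 0.216, -1, 0, 0, 0, 0, -0.102, 0.223, -1, 0, 0, 0, 0, -0.089, 0.228, -1, 0, 0, 0, 0, -0.075, 0.233, -1, 0, 0, 0, 0, -0.061, 0.237, -1]}}

```text
time_s: 16.68
eef_pos: [415.7, -222.1, 134.4]
ee_rot: [0.002, 0.7, 0.714, 0.0]
force: [7.7, -5.5, -1.9]
grip_width: 0.121
grip_force: 29.4
```

Emit:
{"api": "send_rows", "payload": {"targets": [0, 0, 0, 0, -0.035, 0.24, -1, 0, 0, 0, 0, -0.02, 0.2, -1, 0, 0, 0, 0, -0.01, 0.15, -1, 0, 0, 0, 0, 0, 0.1, -1, 0, 0, 0, 0, 0, 0.06, -1]}}

```text
time_s: 17.3
eef_pos: [410.8, -222.0, 89.3]
ee_rot: [0.0, 0.7, 0.714, -0.001]
force: [-1.9, -5.7, -1.8]
grip_width: 0.126
grip_force: 29.6
```

Emit:
{"api": "send_rows", "payload": {"targets": [0, 0, 0, 0, 0, 0.05, -1, 0, 0, 0, 0, 0, 0.03, -1, 0, 0, 0, 0, 0, 0.02, -1, 0, 0, 0, 0, 0, 0.01, -1, 0, 0, 0, 0, 0, 0, -1]}}

```text
time_s: 17.92
eef_pos: [410.9, -222.2, 86.1]
ee_rot: [0.001, 0.7, 0.714, -0.001]
force: [-16.2, 3.1, 41.8]
grip_width: 0.126
grip_force: 33.8
```

Emit:
{"api": "send_rows", "payload": {"targets": [0, 0, 0, 0, 0, -0.03, -1, 0, 0, 0, 0, 0, 0, -1]}}

```text
time_s: 18.18
eef_pos: [410.8, -222.1, 86.3]
ee_rot: [0.001, 0.7, 0.714, -0.001]
force: [-8.7, -1.1, 20.2]
grip_width: 0.126
grip_force: 31.8
```

```bash
python3 - <<'E'
from rig import monitor, eyes
import cv2,numpy as np
s=monitor.sense();print(s["eef_pos"],s["force"],s["wrist_torque"])
o=[]
for n in ("top","scene"):
    d=eyes.capture(n);np.savez(n+"5.npz",**d)
    im=d["img"][:,:,::-1];x,y,w=((305,110,130) if n=="top" else (145,130,130))
    o.append(cv2.resize(im[y:y+w,x:x+w],(400,400),interpolation=cv2.INTER_CUBIC))
cv2.imwrite("pics/c7.png",np.hstack(o))
E
```

```text
[ 410.81276612 -222.08881101   86.33291656] [-8.68721076 -1.1465568  20.19971197] [-0.20665009  1.41103312  0.03386773]
```

View pics/c7.png

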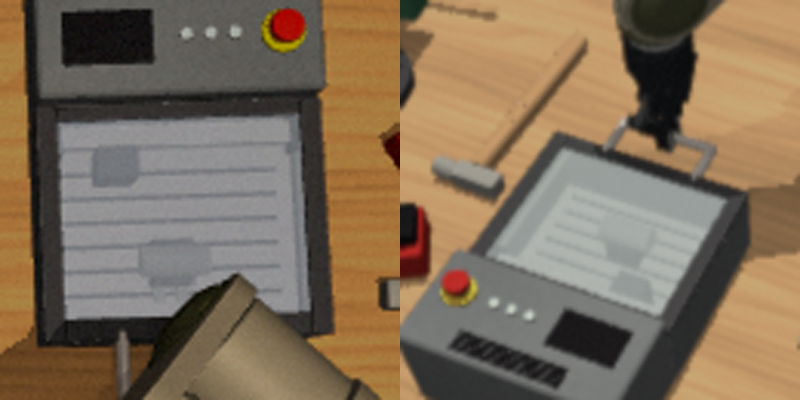

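The cover lies flat on its stop and pushes back stiffly, with the stub visible under the pane at (175,260). I relax, open part-way and retreat upward.

Emit:
{"api": "send_rows", "payload": {"targets": [0, 0, 0, 0, -0.01, -0.02, -1, 0, 0, 0, 0, 0, 0, -0.6, 0, 0, 0, 0, 0, 0, -0.4, 0, 0, 0, 0, 0, 0, -0.35, 0, 0, 0, 0, 0, 0, -0.35]}}

```text
time_s: 18.9
eef_pos: [410.5, -221.2, 86.0]
ee_rot: [-0.0, 0.7, 0.714, 0.0]
force: [0.3, -0.0, 0.2]
grip_width: 0.327
grip_force: 0.0
```

Emit:
{"api": "send_rows", "payload": {"targets": [0, 0, 0, 0, 0, -0.1, -0.35, 0, 0, 0, 0, 0, -0.2, -0.35, 0, 0, 0, 0, 0, -0.4, -0.35, 0, 0, 0, 0, 0, -0.6, -0.35, 0, 0, 0, 0, 0, -0.6, -0.35]}}

```text
time_s: 19.52
eef_pos: [410.5, -221.3, 202.1]
ee_rot: [0.0, 0.7, 0.714, 0.0]
force: [0.0, -0.3, 0.2]
grip_width: 0.33
grip_force: 0.0
```

Emit:
{"api": "send_rows", "payload": {"targets": [0, 0, 0, 0, -0.4, -0.4, -0.35, 0, 0, 0, 0, -0.4, -0.2, -0.35, 0, 0, 0, 0, 0, 0, -0.35]}}

```text
time_s: 19.9
eef_pos: [362.1, -222.6, 237.7]
ee_rot: [0.001, 0.701, 0.713, -0.0]
force: [0.7, -0.5, 0.2]
grip_width: 0.323
grip_force: 0.0
```

```bash
python3 - <<'E'
from rig import monitor, eyes
import cv2,numpy as np
s=monitor.sense();print(s["time_s"],s["eef_pos"],s["force"])
o=[]
for n in ("top","scene"):
    d=eyes.capture(n)
    im=d["img"][:,:,::-1];x,y,w=((165,100,270) if n=="top" else (145,130,230))
    o.append(cv2.resize(im[y:y+w,x:x+w],(400,400),interpolation=cv2.INTER_AREA))
cv2.imwrite("pics/c8.png",np.hstack(o))
E
```

```text
19.9 [ 362.12926148 -222.55077371  237.70860301] [ 0.66978365 -0.53407143  0.24137146]
```

View pics/c8.png

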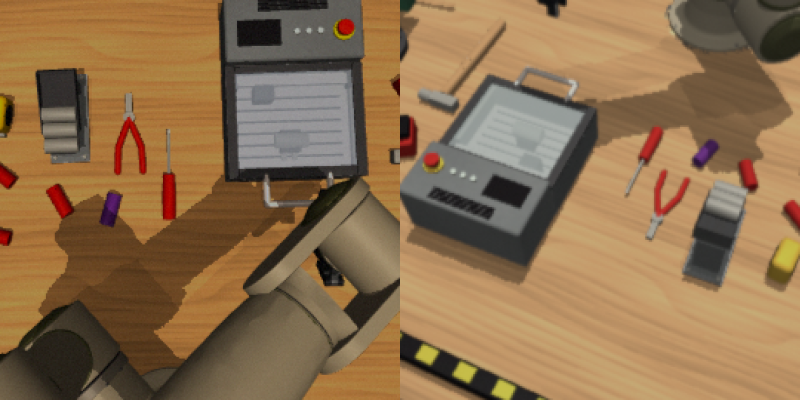

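The cover is closed with the stub visible inside at (290,140), three stubs are in the chute at (62,130), and the arm is clear.

```bash
python3 -c "
from rig import job
print(job.finish_job())"
```

```text
the job is handed in; nothing more can be done
None
```

I laid the bottom stub in the V-block and lowered the cover by its handle onto its stop. The last pictures show the cover shut, the other three stubs in the chute and the arm clear; the job is handed in at about 20 s, and no verdict came back.

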